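# Find the sharpening stone that belongs in the fitted box

### The arm

A 6-joint arm with a two-finger parallel gripper is mounted at the origin on a cart in front of the work surface, level with it; the furniture and walls round the work are solid. World frame = base frame: x ahead of the robot, y to its left, z up, the work surface at z = 0. Lengths are in mm, angles in rad, forces in N, time in s.
With the tool pointing down it reaches from about 350 to 975 mm from the base axis. Payload 7.1 kg.
Tool frame: the origin (TCP) lies at the very end of the fingers, on their centre line; the grasp point (between the pads) lies ctrl.hold_point_z behind it (ctrl.hold_point_z is the distance from the TCP to the grasp point, in mm); z points along the fingers, y is the line along which they close (so a half turn about z gives the same grasp; the last joint's range is limited). The gripper opens to 88 mm and grips with 3 to 60 N. Pads are 20 mm wide; open, the fingers measure 115 mm over their backs; the gripper's body (75 mm by 178 mm) begins 61 mm behind the grasp point.
Start: joints at [1.31, 0.423, 1.63, -0, 1.089, -0.019], TCP at [149.625, 606.809, 222.675] pointing down, gripper open.
Joint ranges: [-3, 3], [-0.9, 2.11], [0.09, 2.58], [-1.31, 4.45], [0.11, 2.69], [-2.54, 2.54]. Speed limits (rad/s): [2.39, 2.39, 3.01, 3.14, 3.14, 3.14].

### API

Orientations are given as a rotation vector (axis times angle).
In Python, from workcell import ctrl gives the robot as it stands. The module is installed in compiled form; this text tells all that it offers.
- The arm moves only by the shell command python3 -m creep 'ROWS'. ROWS is JSON, a list of rows, each an object with "translation": the shift along the tool's x, y, z in mm, a list of three; "angular": the turn, a rotation vector about the tool's x, y, z in rad, a list of three; "jaw": the opening, from 0 (shut) to 1 (fully open). A call has exactly 8 rows; each row is the pose to reach, as a shift and turn from the pose commanded when the call began, along the tool's axes at that moment; what a row does not reach only later rows make up. A row lasts 1/8 s, in which the tool goes at most 62.5 mm and 10.7 degrees, less where a joint would pass 70% of its speed; a pose out of reach is approached as far as the arm can. A call with a gripper value outside its range is refused whole. The fingers move at their own pace and stop on an object; the grip force is fixed at half the most. Time passes only in rows, so rows that repeat a pose let the fingers close, or fill a call up. It gives the time, the measured TCP pose, the force, the opening and the grip force at its end, in the units of the state.
- ctrl.get_obs(): the state, without advancing time (a new reading comes with each control period).
- ctrl.get_image(name): name is "scene" or "top" or "wrist"; returns the picture (480x640x3 uint8, red, green, blue); there is no depth.
- ctrl.camera_info(name): a dict with "camera_matrix" (3x3 intrinsics, pixels), "world_from_camera" (4x4, takes a point from camera to world coordinates). Camera axes: x right, y up, looking along -z (the intrinsics and any distortion apply to the point x, -y, -z); pixel columns grow to the right and rows downward; lengths in mm; the calibration is good to about 2 mm. A picture is of the moment at which its call begins: read the wrist's pose just before it. camera_info takes no time and is no camera call; for the wrist camera it gives the pose at the moment of the call.
- ctrl.close_job(): hands the job in; it is judged then, once.
Trained networks look in the newest picture that a camera, given by its name, has taken for a name from the list of things; names that differ only in an ending like _2 or _b are one class to them, and where a whole thing is asked for, a point or a joint stands for the part that bears it (a point fixed in the world has none). Each returns a list of dicts, best first, with "score" (0 to 1); they miss things now and then, are a little off and sometimes report something else, mostly with a low value. They report only what shows in the picture. A call takes as long as a camera call. They do not tell look-alikes from the thing itself.
- ctrl.look_for(camera, label): "rect" ([left, top, right, bottom] in pixels, round what is visible of it).
The state is a dict: "t": time; "qpos": joint angles; "qvel": joint speeds; "joint_torque": joint torques, N m; "ee_pos": TCP position; "orientation": TCP orientation; "ft_force": force on the tool from outside, world axes, zero at the start; "moment": the same for the moment, N m; "width": finger opening in mm; "grasp_force": force on a finger pad.
Only numpy, scipy, OpenCV 4.12 (cv2) and the standard library are available. Lean on these libraries where they do the work, as an engineer would, in place of code of your own. Each camera call takes 0.05 s, during which the arm holds its last target. There are 200 camera calls.

### The job

The three sharpening stones on the drying rack look alike, but only one of them belongs in the little wooden box: try them gently, without forcing, until you find the one that drops fully home in the recess, then swing the lid fully shut over it. The rack leaves your fingers only the ends of a stone and the box only its sides, at the finger notches, so a stone has to be laid down and taken again in between; leave the ones that do not fit lying flat on the bench or on the rack. Do not knock the tea glass or the loose gouge.

Things in the scene. Friction and masses are not known exactly. Their poses are not given: they have to be found in the camera images.
- stone_a_mid (a point): centre (half-way up) of a grey sharpening stone lying flat: a plain bar 20 mm thick, x along its length, y its width, z up; 0.1 to 0.16 kg. One of the three is 60 x 40 mm, one 69 x 40, one 60 x 49; which is which is not told. It starts on the drying rack, in any bay: dividers leave fingers no room at its long sides, its two ends are free
- stone_b_mid (a point): centre (half-way up) of a grey sharpening stone lying flat: a plain bar 20 mm thick, x along its length, y its width, z up; 0.1 to 0.16 kg. One of the three is 60 x 40 mm, one 69 x 40, one 60 x 49; which is which is not told. It starts on the drying rack, in any bay: dividers leave fingers no room at its long sides, its two ends are free
- stone_c_mid (a point): centre (half-way up) of a grey sharpening stone lying flat: a plain bar 20 mm thick, x along its length, y its width, z up; 0.1 to 0.16 kg. One of the three is 60 x 40 mm, one 69 x 40, one 60 x 49; which is which is not told. It starts on the drying rack, in any bay: dividers leave fingers no room at its long sides, its two ends are free
- stone_a: the same stone as point stone_a_mid; origin at the centre of its underside, same axes
- stone_b: the same stone as point stone_b_mid; origin at the centre of its underside, same axes
- stone_c: the same stone as point stone_c_mid; origin at the centre of its underside, same axes
- rack: low slatted cedar drying rack, 56 x 186 mm, 32 mm high, fixed; origin under its centre, on the bench. Three bays 58 mm apart along its y (at -58, 0, 58 mm), a stone in each, its length along the rack's x, its underside 14 mm above the bench. Slats and dividers reach 20 mm (bearers under them 28 mm) either way along x, so the stones' ends (30 or 34.5 mm) stand clear
- box: fitted cedar stone box on a rubber pad, fixed; origin on the bench below the recess's centre; x points to the end wall with the lid's pin. Outside x -41 to +56, y +-30 mm; rim 30 mm high. Recess 64 (x) x 44 (y) x 22 mm deep with eased edges. In the middle of both long walls (+y, -y) a finger notch 39 mm wide cuts right through, down to 11 mm above the bench
- box_seat (a point): centre of the recess floor, 8 mm above the bench, axes as the box. The stone that fits rests with its centre 10 mm above this point and its top 2 mm below the rim; the other two are 5 mm too long or too wide and stop on the rim, some 20 mm higher
- lid (a joint): flat swivel lid on an upright pin, rad: 0 = shut (stop), square over the box; grows anticlockwise seen from above, swinging out over the box's -y side, and standing open beyond the pin's end wall; range 0 to 2.5, starts at 1.65 to 2.25. It turns easily (under 1 N at the knob) and stays where it is left. With a stone standing proud it cannot shut
- lid_knob (a point): middle of the small dark turned knob on the lid, 16 mm across and 16 mm high (36 to 53 mm above the bench; this point is 44 mm above it), near the middle of the lid's free edge, 79 mm from the pin: 76 mm from it along the lid's length, 21 mm across. With the lid shut it stands at x -29, y 0 mm of the box. Axes turn with the lid
- lid_pin (a point): the lid's pivot (a brass pin) on its top face, 36 mm above the bench, over the corner of the end wall at x +47, y +21 mm of the box; the lid is a 97 x 60 mm cedar board 6 mm thick. Axes turn with the lid, as the box's when shut
- tea_glass: bystander: glass tumbler with some tea, 85 mm across, 90 mm high, origin under its centre; loose
- gouge: bystander: wood carver's gouge lying on the bench, about 230 mm long, origin under its middle; loose
Not all that is in view belongs to the job. What is shaped like the box but orange is not meant.

How it is judged (in metres and radians):
On the way:
1. the stone that fits lies fully home in the recess of the box while the lid is still open (((x of stone_a_mid in the frame of box_seat between -0.004 and 0.004 m and y of stone_a_mid in the frame of box_seat between -0.004 and 0.004 m and z of stone_a_mid in the frame of box_seat below 0.0125 m and angle between stone_a_mid's own z axis and vertical below 0.09 rad) or (x of stone_b_mid in the frame of box_seat between -0.004 and 0.004 m and y of stone_b_mid in the frame of box_seat between -0.004 and 0.004 m and z of stone_b_mid in the frame of box_seat below 0.0125 m and angle between stone_b_mid's own z axis and vertical below 0.09 rad) or (x of stone_c_mid in the frame of box_seat between -0.004 and 0.004 m and y of stone_c_mid in the frame of box_seat between -0.004 and 0.004 m and z of stone_c_mid in the frame of box_seat below 0.0125 m and angle between stone_c_mid's own z axis and vertical below 0.09 rad)) and value of joint lid above 0.5 rad), for 0.2 s.
At the end, for the whole second after the job is handed in: The one stone that fits lies flat and fully home in the box (its centre within 4 mm of the middle of the recess, and within 2.5 mm of its resting height), the lid is shut over it to within 0.06 rad (3.5 degrees), and the other two stones lie flat and still on the bench or on the rack, not stacked (((x of stone_a_mid in the frame of box_seat between -0.004 and 0.004 m and y of stone_a_mid in the frame of box_seat between -0.004 and 0.004 m and z of stone_a_mid in the frame of box_seat below 0.0125 m and angle between stone_a_mid's own z axis and vertical below 0.09 rad and height (world z) of stone_b_mid between 0.004 and 0.029 m and angle between each of stone_b_mid, stone_c_mid's own z axis and vertical below 0.1 rad and height (world z) of stone_c_mid between 0.004 and 0.029 m) or (x of stone_b_mid in the frame of box_seat between -0.004 and 0.004 m and y of stone_b_mid in the frame of box_seat between -0.004 and 0.004 m and z of stone_b_mid in the frame of box_seat below 0.0125 m and angle between stone_b_mid's own z axis and vertical below 0.09 rad and height (world z) of stone_a_mid between 0.004 and 0.029 m and angle between each of stone_a_mid, stone_c_mid's own z axis and vertical below 0.1 rad and height (world z) of stone_c_mid between 0.004 and 0.029 m) or (x of stone_c_mid in the frame of box_seat between -0.004 and 0.004 m and y of stone_c_mid in the frame of box_seat between -0.004 and 0.004 m and z of stone_c_mid in the frame of box_seat below 0.0125 m and angle between stone_c_mid's own z axis and vertical below 0.09 rad and height (world z) of stone_a_mid between 0.004 and 0.029 m and angle between each of stone_a_mid, stone_b_mid's own z axis and vertical below 0.1 rad and height (world z) of stone_b_mid between 0.004 and 0.029 m)) and value of joint lid below 0.06 rad); the robot touches nothing.
It fails at once if a stone is forced against the box with over 120 N (contact force between any of stone_a, stone_b, stone_c and box above 120 N).
It fails at once if the tea glass is moved by more than 20 mm or tipped (distance of tea_glass from where it was at the start of the episode above 0.02 m or angle between tea_glass's own z axis and vertical above 0.2 rad).
It fails at once if the loose gouge is moved by more than 30 mm (distance of gouge from where it was at the start of the episode above 0.03 m).
It also fails if it takes over 72 s, if anything falls off the work surface, if the arm or the gripper's body presses on something with over 40 N, if the wrist force passes 120 N, or if a joint passes its speed limit or range.

## Working session

There is one attempt and no reset: what is moved stays moved. The work goes in short steps, Python scripts to look and compute and a shell command to move; the robot and the scene stay as the last step left them, time stands still between calls to the robot, and variables do not carry over. Pictures are saved under pics/ and viewed, at most 10 in all, crops included, and the job is handed in when it is done.

```bash
mkdir -p pics
cat > h.py <<'E'
import numpy as np, cv2
from scipy.spatial.transform import Rotation as R
from workcell import ctrl
def shot(cam,name):
    im=ctrl.get_image(cam); cv2.imwrite('pics/'+name+'.png',cv2.cvtColor(im,cv2.COLOR_RGB2BGR)); return im
def px2w(cam,uv,z,info=None):
    i=info or ctrl.camera_info(cam); K=np.array(i['camera_matrix']);T=np.array(i['world_from_camera'])
    out=[]
    for u,v in np.atleast_2d(uv):
        d=np.linalg.inv(K)@[u,v,1]; d=T[:3,:3]@[d[0],-d[1],-d[2]]; o=T[:3,3]
        out.append(o+d*(z-o[2])/d[2])
    return np.array(out)
def w2px(cam,P,info=None):
    i=info or ctrl.camera_info(cam); K=np.array(i['camera_matrix']);T=np.array(i['world_from_camera'])
    p=(np.atleast_2d(P)-T[:3,3])@T[:3,:3]; q=np.c_[p[:,0],-p[:,1],-p[:,2]]@K.T
    return q[:,:2]/q[:,2:]
def rel(xyz,yaw=None):
    """tool-frame shift and turn to reach TCP xyz, tool-down with tool y axis at world angle yaw"""
    o=ctrl.get_obs(); r=R.from_rotvec(o['orientation']); t=r.inv().apply(np.array(xyz)-o['ee_pos'])
    a=np.zeros(3)
    if yaw is not None:
        y=np.array([np.cos(yaw),np.sin(yaw),0]); 
        best=None
        for s in(1,-1):
            M=np.c_[np.cross(s*y,[0,0,-1]),s*y,[0,0,-1]]
            v=(r.inv()*R.from_matrix(M)).as_rotvec()
            if best is None or np.linalg.norm(v)<np.linalg.norm(best): best=v
        a=best
    return t.round(1),a.round(3)
E
python3 - <<'E'
from h import *
o=ctrl.get_obs(); print({k:np.round(v,3) for k,v in o.items()},ctrl.hold_point_z)
for c in('top','scene'):
    shot(c,c+'0'); i=ctrl.camera_info(c); print(np.round(i['camera_matrix'],1).tolist(),np.round(i['world_from_camera'],3).tolist(), i.keys())
    for l in('stone_a','rack','box','lid','lid_knob','tea_glass','gouge'):
        for d in ctrl.look_for(c,l)[:5]: print(c,l,round(d['score'],2),np.round(d['rect']))
E
```

```text
{'t': np.float64(0.0), 'qpos': array([ 1.31 ,  0.424,  1.631,  0.   ,  1.089, -0.019]), 'qvel': array([-0.002,  0.001,  0.   , -0.001,  0.001, -0.   ]), 'joint_torque': array([ 2.0000e-03, -5.4464e+01, -2.7366e+01,  6.4000e-02,  2.3000e-02,
       -0.0000e+00]), 'ee_pos': array([149.475, 606.278, 221.901]), 'orientation': array([-3.790e-01, -3.118e+00,  2.000e-03]), 'ft_force': array([-1.27 , -0.107, -0.297]), 'moment': array([-0.021,  0.011, -0.063]), 'grasp_force': np.float64(0.0), 'width': np.float64(88.033)} 18.700000000000003
[[518.0, 0.0, 312.6], [0.0, 518.0, 240.5], [0.0, 0.0, 1.0]] [[0.029, 0.988, -0.154, 333.247], [-1.0, 0.028, -0.01, -69.099], [-0.006, 0.155, 0.988, 1288.424], [0.0, 0.0, 0.0, 1.0]] dict_keys(['camera_matrix', 'world_from_camera'])
top stone_a 0.96 [209. 217. 225. 247.]
top stone_a 0.61 [182. 221. 204. 246.]
top rack 0.63 [155. 220. 231. 254.]
top box 0.93 [338. 220. 392. 287.]
top box 0.83 [186. 277. 222. 325.]
top box 0.21 [206. 221. 226. 244.]
top lid 0.86 [189. 277. 212. 323.]
top lid 0.67 [351. 221. 385. 246.]
top lid 0.42 [339. 220. 388. 287.]
top lid_
[... 310 characters left out ...]
.0, 0.0, 0.0, 1.0]] dict_keys(['camera_matrix', 'world_from_camera'])
scene stone_a 0.85 [274. 181. 296. 203.]
scene stone_a 0.84 [244. 162. 274. 181.]
scene stone_a 0.74 [326. 368. 374. 427.]
scene stone_a 0.53 [261. 167. 288. 191.]
scene rack 0.64 [248. 162. 300. 206.]
scene rack 0.59 [260. 169. 287. 193.]
scene box 0.7 [314. 261. 395. 313.]
scene box 0.7 [206. 195. 253. 232.]
scene lid 0.96 [350. 259. 396. 304.]
scene lid 0.87 [206. 194. 251. 222.]
scene lid 0.62 [313. 259. 394. 320.]
scene lid_knob 0.72 [350. 264. 397. 299.]
scene lid_knob 0.63 [208. 195. 249. 221.]
scene lid_knob 0.57 [247. 162. 274. 183.]
scene tea_glass 0.97 [325. 369. 375. 424.]
scene gouge 0.68 [334. 160. 374. 210.]
```

View pics/top0.png

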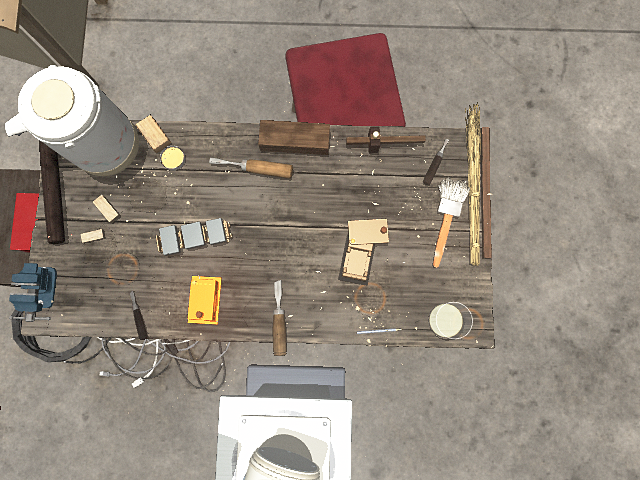

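View pics/scene0.png

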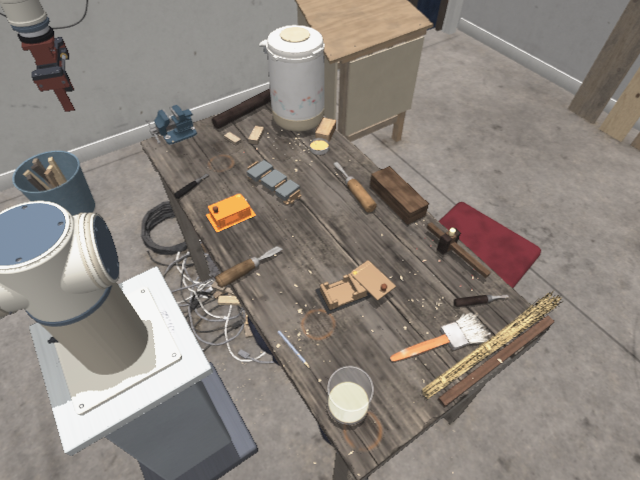

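Two box-shaped things show in the top view. The wooden one at (357,263), with its lid open at (368,232), fits. The orange one at (204,300) is the decoy. The rack is at (195,236), and the gouge is either (250,167) or (279,320), so I'll avoid both. I'll confirm this in one crop and compute rough positions.

Run:
```python
from h import *
im=cv2.imread('pics/top0.png')
a=cv2.resize(im[205:265,145:245],None,fx=4,fy=4,interpolation=cv2.INTER_CUBIC); b=cv2.resize(im[205:295,330:400],None,fx=5,fy=5,interpolation=cv2.INTER_CUBIC)
c=np.zeros((450,750,3),np.uint8); c[:240,:400]=a; c[:450,400:750]=b; cv2.imwrite('pics/crop0.png',c)
for n,uv,z in(('rack',(194,235),34),('bays',(168,239),34),('bays',(219,231),34),('box',(356,263),30),('knob',(384,239),50),('lidc',(368,232),36),('glass',(447,321),0),('gougeA',(250,167),10),('gougeB',(279,320),10),('pot',(80,150),0)): print(n,px2w('top',uv,z)[0].round())
```

```text
rack [535. 236.  34.]
bays [523. 299.  34.]
bays [546. 175.  34.]
box [ 477. -164.   30.]
knob [ 535. -229.   50.]
lidc [ 554. -191.   36.]
glass [ 344. -391.    0.]
gougeA [719. 110.  10.]
gougeB [334.  20.  10.]
pot [755. 555.   0.]
```

View pics/crop0.png

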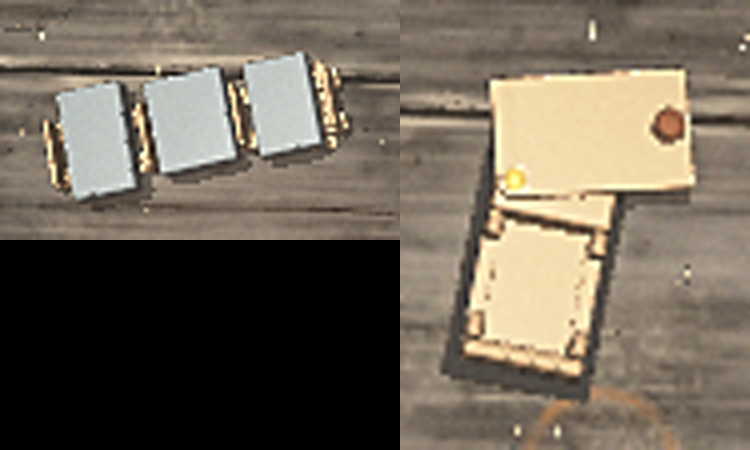

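The crop shows the wooden box with its recess facing up and its lid open beyond the pin end, knob at crop (668,125). The left stone in the rack looks long and the middle one wide. The right stone, next to the box, looks like the 60x40. I'll move over the rack to measure.

Run:
```python
from h import *
print(rel((535,236,260),0.18)); i=ctrl.camera_info('wrist'); o=ctrl.get_obs(); r=R.from_rotvec(o['orientation']); T=i['world_from_camera']; print(r.inv().apply(T[:3,3]-o['ee_pos']).round(1),(r.inv()*R.from_matrix(T[:3,:3])).as_matrix().round(2),np.round(i['camera_matrix'],0).tolist())
```

```text
(array([-463. , -267.7,  -37.3]), array([ 0.   , -0.   ,  1.149]))
[  82.8    0.3 -161.7] [[-0.    0.95  0.3 ]
 [ 1.    0.   -0.  ]
 [-0.    0.3  -0.95]] [[419.0, 0.0, 322.0], [0.0, 419.0, 246.0], [0.0, 0.0, 1.0]]
```

```bash
python3 -m creep '[{"translation":[-60,-35,-5],"angular":[0,0,0.15],"jaw":1},{"translation":[-115,-67,-10],"angular":[0,0,0.3],"jaw":1},{"translation":[-170,-98,-15],"angular":[0,0,0.45],"jaw":1},{"translation":[-225,-130,-20],"angular":[0,0,0.6],"jaw":1},{"translation":[-280,-162,-25],"angular":[0,0,0.75],"jaw":1},{"translation":[-335,-194,-30],"angular":[0,0,0.9],"jaw":1},{"translation":[-390,-226,-34],"angular":[0,0,1.05],"jaw":1},{"translation":[-440,-255,-37],"angular":[0,0,1.15],"jaw":1}]'
python3 - <<'E'
from h import *
print(ctrl.get_obs()['ee_pos'])
i=ctrl.camera_info('wrist'); shot('wrist','w1'); print(rel((535,236,260),0.18))
for l in('stone_a','rack'):
  for d in ctrl.look_for('wrist',l)[:5]: print(l,round(d['score'],2),np.round(d['rect']))
import pickle; pickle.dump(i,open('w1.pkl','wb'))
E
```

```text
t: 1.8
ee_pos: [510.1, 259.2, 259.6]
orientation: [2.019, 2.407, 0.001]
ft_force: [0.3, 0.1, 0.3]
width: 87.8
grasp_force: 0.0
[510.08920063 259.16734642 259.63735656]
(array([-21.9,  16.5,   0.3]), array([ 0.004,  0.002, -0.012]))
stone_a 0.91 [303. 143. 381. 190.]
stone_a 0.84 [313. 257. 378. 303.]
stone_a 0.61 [311. 197. 377. 256.]
rack 0.7 [311. 124. 369. 311.]
```

View pics/w1.png

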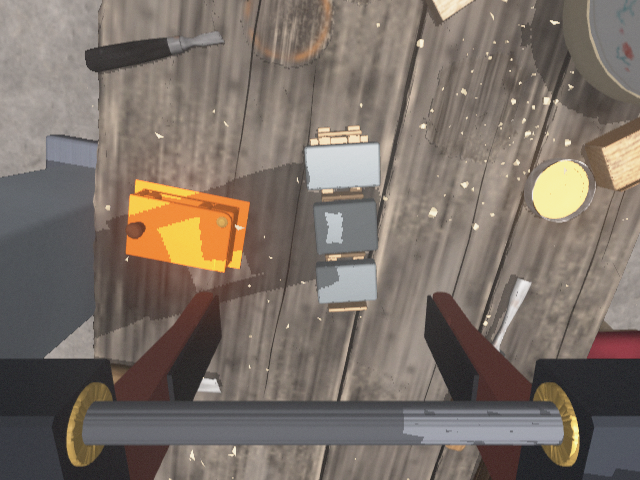

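The rack stones sit at (342,166), (345,228) and (346,282). The first is about 78 px long, the second is taller in the image (wide), and the third is the small one, so the third should be the 60x40. I'll measure by colour.

Run:
```python
from h import *
import pickle; i=pickle.load(open('w1.pkl','rb'))
im=cv2.imread('pics/w1.png').astype(int)
m=((im[...,0]-im[...,2])>3).astype(np.uint8); m[:,:295]=0;m[:,390:]=0;m[:120]=0;m[320:]=0
m=cv2.morphologyEx(m,cv2.MORPH_OPEN,np.ones((3,3),np.uint8))
n,l,s,c=cv2.connectedComponentsWithStats(m)
for k in range(1,n):
    if s[k,4]<300: continue
    ys,xs=np.where(l==k); P=px2w('wrist',np.c_[xs,ys],34,i)[:,:2]
    (cx,cy),(w,h),a=cv2.minAreaRect(P.astype(np.float32)); print(s[k],round(cx,1),round(cy,1),round(w,1),round(h,1),round(a,1))
print(i['world_from_camera'][:3,3].round())
```

```text
[ 305  143   75   46 3123] 520.6 300.5 67.5 38.8 12.9
[ 314  203   63   49 1867] 534.6 244.5 58.0 46.5 13.6
[ 318  264   59   39 1904] 546.3 188.3 58.6 38.8 13.6
[495. 340. 421.]
```

The sizes are clear: 67.5x38.8, 58x46.5 and 58.6x38.8 mm. The stone at world (546,188) is the 60x40, so I'll take that one by its ends.

Run:
```python
from h import *
print(rel((546.3,188.3,90),0.235),rel((546.3,188.3,18),0.235))
```

```text
(array([-75.6,  22.9, 169.3]), array([ 0.001, -0.   , -0.061])) (array([-75.6,  22.8, 241.3]), array([ 0.001, -0.   , -0.061]))
```

```bash
python3 -m creep '[{"translation":[-20,6,40],"angular":[0,0,-0.02],"jaw":1},{"translation":[-40,12,80],"angular":[0,0,-0.04],"jaw":1},{"translation":[-60,18,120],"angular":[0,0,-0.06],"jaw":1},{"translation":[-75.6,22.9,155],"angular":[0,0,-0.061],"jaw":1},{"translation":[-75.6,22.9,170],"angular":[0,0,-0.061],"jaw":1},{"translation":[-75.6,22.9,170],"angular":[0,0,-0.061],"jaw":1},{"translation":[-75.6,22.9,170],"angular":[0,0,-0.061],"jaw":1},{"translation":[-75.6,22.9,170],"angular":[0,0,-0.061],"jaw":1}]'
python3 - <<'E'
from h import *
i=ctrl.camera_info('wrist'); print(rel((546.3,188.3,18),0.235)); shot('wrist','w2')
im=cv2.imread('pics/w2.png').astype(int)
m=((im[...,0]-im[...,2])>3).astype(np.uint8)
m=cv2.morphologyEx(m,cv2.MORPH_OPEN,np.ones((3,3),np.uint8))
n,l,s,c=cv2.connectedComponentsWithStats(m)
for k in range(1,n):
    if s[k,4]<800: continue
    ys,xs=np.where(l==k); P=px2w('wrist',np.c_[xs,ys],34,i)[:,:2]
    (cx,cy),(w,h),a=cv2.minAreaRect(P.astype(np.float32)); print(s[k],round(cx,1),round(cy,1),round(w,1),round(h,1),round(a,1))
E
```

```text
t: 2.95
ee_pos: [545.3, 191.3, 90.5]
orientation: [1.938, 2.471, 0.003]
ft_force: [0.4, -0.2, 0.2]
width: 87.6
grasp_force: 0.0
(array([-3.2,  0.1, 72.5]), array([ 0.002, -0.   ,  0.006]))
[  256     7   145    90 12461] 520.8 299.7 67.7 38.7 13.1
[  270   127   116    94 10285] 534.7 243.6 58.7 47.7 14.6
[ 271  243  106   67 6337] 546.1 188.3 58.7 39.0 14.4
[   82   404   482    42 15453] 569.5 91.7 305.2 31.1 13.4
[ 580  411   60   69 3400] 756.3 119.4 40.1 54.1 15.2
[   0  414   64   66 3597] 388.9 29.1 41.4 52.2 10.7
```

View pics/w2.png

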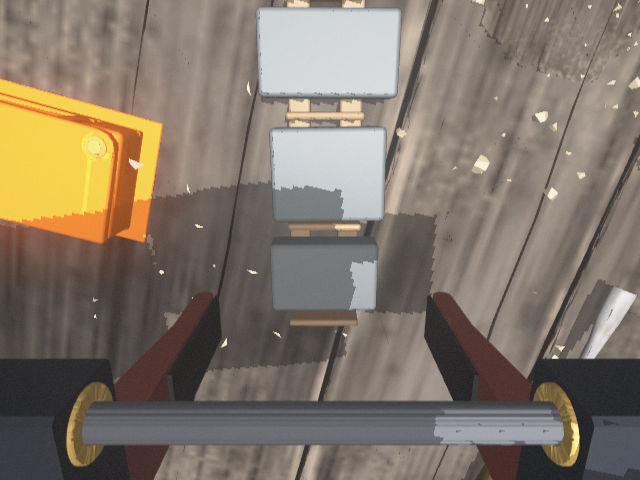

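The three stones are at (328,52), (328,174) and (325,273). The nearest is the 60x40 and sits between the fingers. Descending, then closing.

```bash
python3 -m creep '[{"translation":[-2,0,25],"angular":[0,0,-0.005],"jaw":1},{"translation":[-3,0,50],"angular":[0,0,-0.01],"jaw":1},{"translation":[-3,0,65],"angular":[0,0,-0.01],"jaw":1},{"translation":[-3,0,72],"angular":[0,0,-0.01],"jaw":1},{"translation":[-3,0,72],"angular":[0,0,-0.01],"jaw":1},{"translation":[-3,0,72],"angular":[0,0,-0.01],"jaw":0.5},{"translation":[-3,0,72],"angular":[0,0,-0.01],"jaw":0.5},{"translation":[-3,0,72],"angular":[0,0,-0.01],"jaw":0.5}]'
python3 - <<'E'
from h import *
print(rel((546.3,188.3,18),0.25))
E
```

```text
t: 4.0
ee_pos: [545.7, 187.7, 17.6]
orientation: [1.927, 2.481, 0.001]
ft_force: [0.6, 0.7, 0.8]
width: 61.4
grasp_force: 0.4
(array([ 0.5,  0.7, -0.4]), array([ 0.001, -0.   , -0.   ]))
```

```bash
python3 -m creep '[{"translation":[0,0,0],"angular":[0,0,0],"jaw":0.4},{"translation":[0,0,0],"angular":[0,0,0],"jaw":0.4},{"translation":[0,0,0],"angular":[0,0,0],"jaw":0.4},{"translation":[0,0,-10],"angular":[0,0,0],"jaw":0.4},{"translation":[0,0,-30],"angular":[0,0,0],"jaw":0.4},{"translation":[0,0,-50],"angular":[0,0,0],"jaw":0.4},{"translation":[0,0,-60],"angular":[0,0,0],"jaw":0.4},{"translation":[0,0,-60],"angular":[0,0,0],"jaw":0.4}]'
python3 - <<'E'
from h import *
print(rel((520,40,78),-0.18))
E
```

```text
t: 5.0
ee_pos: [546.0, 187.8, 78.5]
orientation: [1.926, 2.48, 0.003]
ft_force: [0.0, -0.1, -1.1]
width: 59.9
grasp_force: 30.0
(array([-136.7,  -61.8,    0.3]), array([ 0.002, -0.001,  0.43 ]))
```

```bash
python3 -m creep '[{"translation":[-35,-15,0],"angular":[0,0,0.1],"jaw":0.4},{"translation":[-70,-31,0],"angular":[0,0,0.2],"jaw":0.4},{"translation":[-105,-47,0],"angular":[0,0,0.33],"jaw":0.4},{"translation":[-137,-62,15],"angular":[0,0,0.43],"jaw":0.4},{"translation":[-137,-62,40],"angular":[0,0,0.43],"jaw":0.4},{"translation":[-137,-62,60],"angular":[0,0,0.43],"jaw":0.4},{"translation":[-137,-62,72],"angular":[0,0,0.43],"jaw":0.4},{"translation":[-137,-62,72],"angular":[0,0,0.43],"jaw":0.4}]'
python3 - <<'E'
from h import *
print(rel((520,40,4),-0.18), ctrl.get_obs()['ft_force'])
E
```

```text
t: 6.0
ee_pos: [518.7, 39.5, 4.3]
orientation: [-2.411, -2.012, 0.002]
ft_force: [-0.0, 0.1, -0.9]
width: 59.8
grasp_force: 30.0
(array([0.7, 1.2, 0.3]), array([-0.001,  0.   ,  0.   ])) [-0.00664502  0.09194229 -0.9357879 ]
```

```bash
python3 -m creep '[{"translation":[0,0,1],"angular":[0,0,0],"jaw":0.4},{"translation":[0,0,1],"angular":[0,0,0],"jaw":0.6},{"translation":[0,0,1],"angular":[0,0,0],"jaw":0.9},{"translation":[0,0,1],"angular":[0,0,0],"jaw":1},{"translation":[0,0,-20],"angular":[0,0,0],"jaw":1},{"translation":[0,0,-65],"angular":[0,0,0],"jaw":1},{"translation":[0,0,-110],"angular":[0,0,0],"jaw":1},{"translation":[0,0,-135],"angular":[0,0,0],"jaw":1}]'
python3 - <<'E'
from h import *
o=ctrl.get_obs(); print(o['qpos'].round(2)); print(rel((519,40,150),-0.18+np.pi/2-.01),rel((519,40,150),-0.18-np.pi/2+.01))
E
```

```text
t: 7.0
ee_pos: [520.1, 39.5, 142.7]
orientation: [2.411, 2.012, 0.004]
ft_force: [-0.1, 0.1, -0.1]
width: 87.8
grasp_force: 0.0
[ 0.05  0.39  1.92 -0.    0.84  0.23]
(array([ 0.3, -1.2, -7.3]), array([ 0.003,  0.002, -1.561])) (array([ 0.3, -1.2, -7.3]), array([ 0.002, -0.003,  1.561]))
```

```bash
python3 - <<'E'
from h import *
print(rel((475,-164,160)))
E
python3 -m creep '[{"translation":[0,0,-7],"angular":[0,0,-0.18],"jaw":1},{"translation":[0,0,-7],"angular":[0,0,-0.36],"jaw":1},{"translation":[0,0,-7],"angular":[0,0,-0.54],"jaw":1},{"translation":[0,0,-7],"angular":[0,0,-0.72],"jaw":1},{"translation":[0,0,-7],"angular":[0,0,-0.9],"jaw":1},{"translation":[0,0,-7],"angular":[0,0,-1.08],"jaw":1},{"translation":[0,0,-7],"angular":[0,0,-1.26],"jaw":1},{"translation":[0,0,-7],"angular":[0,0,-1.44],"jaw":1}]'
python3 - <<'E'
from h import *
import pickle
i=ctrl.camera_info('wrist'); shot('wrist','w3'); pickle.dump(i,open('w3.pkl','wb')); o=ctrl.get_obs()
print(rel((475,-164,150),-0.18+np.pi/2),o['qpos'].round(2))
im=cv2.imread('pics/w3.png').astype(int)
m=((im[...,0]-im[...,2])>3).astype(np.uint8)
m=cv2.morphologyEx(m,cv2.MORPH_OPEN,np.ones((3,3),np.uint8))
n,l,s,c=cv2.connectedComponentsWithStats(m)
for k in range(1,n):
    if s[k,4]<800: continue
    ys,xs=np.where(l==k); P=px2w('wrist',np.c_[xs,ys],20,i)[:,:2]
    (cx,cy),(w,h),a=cv2.minAreaRect(P.astype(np.float32)); print(s[k],round(cx,1),round(cy,1),round(w,1),round(h,1),round(a,1))
E
```

```text
(array([-208.3,   -7.9,  -17.5]), array([0., 0., 0.]))
t: 8.0
ee_pos: [519.1, 39.4, 147.3]
orientation: [0.477, 3.105, 0.0]
ft_force: [-0.5, 0.2, -1.4]
width: 87.7
grasp_force: 0.0
(array([ -17.5, -207.4,   -2.7]), array([-0.   ,  0.   , -0.118])) [ 0.05  0.38  1.92 -0.    0.85 -1.22]
[ 576  117   64  111 4628] 539.1 249.0 62.3 46.2 14.8
[ 289  193   62   83 4022] 517.3 38.6 38.7 58.8 79.5
[ 573  360   67  120 5319] 746.8 216.7 52.3 127.5 85.2
[   82   404   482    43 15861] 674.4 -8.9 404.2 42.1 72.1
[   0  416   64   64 3366] 621.4 -258.5 55.3 66.0 72.3
```

```bash
python3 -m creep '[{"translation":[-3,-30,0],"angular":[0,0,-0.03],"jaw":1},{"translation":[-6,-70,0],"angular":[0,0,-0.06],"jaw":1},{"translation":[-9,-110,0],"angular":[0,0,-0.1],"jaw":1},{"translation":[-12,-150,0],"angular":[0,0,-0.12],"jaw":1},{"translation":[-15,-185,0],"angular":[0,0,-0.12],"jaw":1},{"translation":[-17,-207,0],"angular":[0,0,-0.12],"jaw":1},{"translation":[-17,-207,0],"angular":[0,0,-0.12],"jaw":1},{"translation":[-17,-207,0],"angular":[0,0,-0.12],"jaw":1}]'
python3 - <<'E'
from h import *
import pickle
i=ctrl.camera_info('wrist'); shot('wrist','w4'); pickle.dump(i,open('w4.pkl','wb')); print(ctrl.get_obs()['ee_pos'])
for l in('box','lid','lid_knob','lid_pin'):
  for d in ctrl.look_for('wrist',l)[:3]: print(l,round(d['score'],2),np.round(d['rect']))
im=cv2.imread('pics/w4.png'); cv2.imwrite('pics/w4c.png',cv2.resize(im[80:330,220:470],(600,600),interpolation=cv2.INTER_CUBIC))
E
```

```text
t: 9.05
ee_pos: [472.1, -162.4, 147.2]
orientation: [0.301, 3.127, 0.0]
ft_force: [0.0, -0.2, -0.6]
width: 87.9
grasp_force: 0.0
[ 472.12874222 -162.13646703  147.15843915]
box 0.76 [233. 176. 380. 400.]
lid 0.62 [236. 302. 379. 401.]
lid_knob 0.82 [234. 302. 383. 399.]
lid_pin 0.71 [235. 302. 378. 402.]
```

View pics/w4c.png

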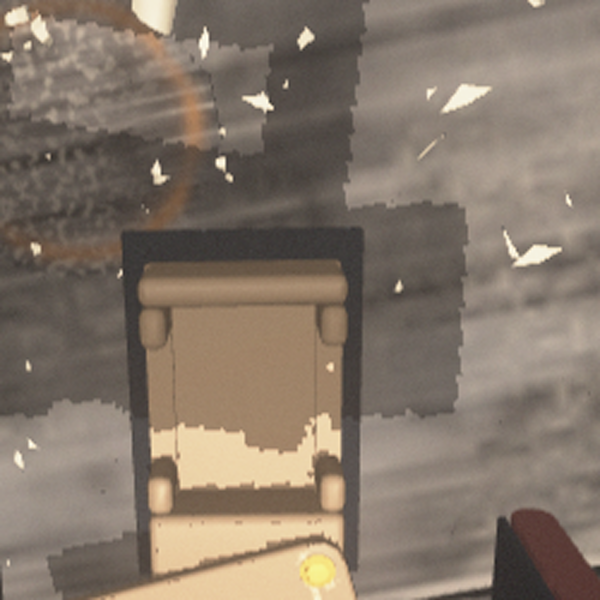

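The box lies square in the picture. In crop pixels, the inner rim edges of the recess are at v≈305 (far end) and v≈515 (pin end), and the outer sides are at u≈140 and 347. The pin is at (317,570). Next I check these against the known sizes.

Run:
```python
from h import *
import pickle
i=pickle.load(open('w4.pkl','rb'))
c=lambda u,v:(220+u/2.4,80+v/2.4)
names=['-x in','+x in','-x end outer','L-out far','R-out far','L-out near','R-out near','pin']
pts=[c(243,305),c(246,516),c(243,265),c(139,300),c(347,300),c(149,500),c(345,500),c(317,570)]
zs=[30]*7+[37]
W=np.array([px2w('wrist',p,z,i)[0] for p,z in zip(pts,zs)])
for n,w in zip(names,W): print(n,w.round(1))
a=np.arctan2(*( ((W[5]+W[6])-(W[3]+W[4]))[:2][::-1])); print('yaw',a, 'len in',np.linalg.norm(W[1]-W[0]),'wid',np.linalg.norm(W[3]-W[4]),np.linalg.norm(W[5]-W[6]))
# model fit overlay: project box model for candidate
def fr(x,y,yaw,P): c,s=np.cos(yaw),np.sin(yaw); P=np.array(P,float); return np.c_[x+c*P[:,0]-s*P[:,1],y+s*P[:,0]+c*P[:,1],P[:,2]]
from scipy.optimize import least_squares
# residuals: each measured line/point vs model in box frame
def res(p):
    x,y,t=p; cc,s=np.cos(t),np.sin(t); Q=W[:,:2]-[x,y]; q=np.c_[cc*Q[:,0]+s*Q[:,1],-s*Q[:,0]+cc*Q[:,1]]
    return [q[0,0]+32,q[1,0]-32,(q[2,0]+41)*.5,q[3,1]+30,q[4,1]-30,q[5,1]+30,q[6,1]-30,(q[7,0]-47),(q[7,1]-21)]
r=least_squares(res,[475,-164,-.18]); print(r.x,r.fun.round(1)); 
r=least_squares(lambda p:-np.array(res(p))*0+np.array([*res(p)[:3],-1,-1,-1,-1,0,0])*0+0+np.array(res(p)),[475,-164,-.18])
im=cv2.imread('pics/w4.png'); cr=cv2.resize(im[80:330,220:470],(600,600),interpolation=cv2.INTER_CUBIC)
for rect,z,col in(([(-32,-22),(32,-22),(32,22),(-32,22)],30,(0,255,0)),([(-41,-30),(56,-30),(56,30),(-41,30)],30,(0,0,255)),([(-32,-22),(32,-22),(32,22),(-32,22)],8,(255,0,0))):
    q=w2px('wrist',fr(*r.x,[(u,v,z) for u,v in rect]),i); q=((q-[220,80])*2.4).astype(np.int32); cv2.polylines(cr,[q.reshape(-1,1,2)],True,col,1)
cv2.imwrite('pics/ov.png',cr)
```

```text
-x in [ 448.8 -158.2   30. ]
+x in [ 512.5 -169.7   30. ]
-x end outer [ 437.6 -156.    30. ]
L-out far [ 441.7 -186.7   30. ]
R-out far [ 453.  -129.1   30. ]
L-out near [ 501.8 -197.3   30. ]
R-out near [ 513.  -139.6   30. ]
pin [ 530.7 -151.7   37. ]
yaw -0.17380630058913804 len in 64.74398577601278 wid 58.63788587400095 58.78116093875269
[ 4.80477451e+02 -1.63765922e+02 -1.78181922e-01] [-0.2  0.5 -1.3  0.6 -0.8  0.8 -0.4  0.3 -0.2]
```

View pics/ov.png

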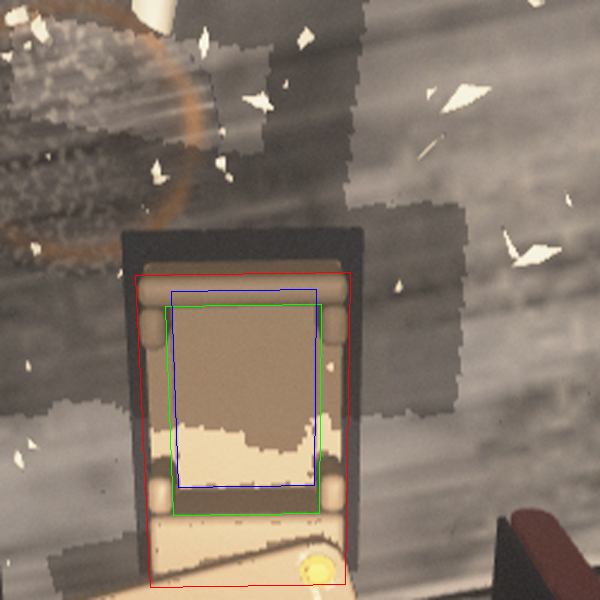

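The overlay fits to within 1 mm: box at (480.5,-163.8), yaw -0.178. Next I take the stone by its sides.

Run:
```python
from h import *
print(rel((518.8,39.5,60),-0.181+np.pi/2))
```

```text
(array([ -7.7, 206.8,  87.1]), array([ 0.   , -0.   , -0.009]))
```

```bash
python3 -m creep '[{"translation":[-2,45,0],"angular":[0,0,0],"jaw":1},{"translation":[-4,95,10],"angular":[0,0,0],"jaw":1},{"translation":[-6,145,30],"angular":[0,0,0],"jaw":1},{"translation":[-7,185,55],"angular":[0,0,0],"jaw":1},{"translation":[-7.7,205,75],"angular":[0,0,-0.009],"jaw":1},{"translation":[-7.7,206.8,87],"angular":[0,0,-0.009],"jaw":1},{"translation":[-7.7,206.8,87],"angular":[0,0,-0.009],"jaw":1},{"translation":[-7.7,206.8,87],"angular":[0,0,-0.009],"jaw":1}]'
python3 - <<'E'
from h import *
import pickle
i=ctrl.camera_info('wrist'); shot('wrist','w5'); o=ctrl.get_obs()
print(o['ee_pos'],rel((518.8,39.5,5),-0.181+np.pi/2),o['qpos'].round(2))
im=cv2.imread('pics/w5.png').astype(int)
m=((im[...,0]-im[...,2])>3).astype(np.uint8)
m=cv2.morphologyEx(m,cv2.MORPH_OPEN,np.ones((3,3),np.uint8))
n,l,s,c=cv2.connectedComponentsWithStats(m)
for k in range(1,n):
    if s[k,4]<800: continue
    ys,xs=np.where(l==k); P=px2w('wrist',np.c_[xs,ys],20,i)[:,:2]
    (cx,cy),(w,h),a=cv2.minAreaRect(P.astype(np.float32)); print(s[k],round(cx,1),round(cy,1),round(w,1),round(h,1),round(a,1))
E
```

```text
t: 10.3
ee_pos: [519.1, 38.0, 60.7]
orientation: [0.287, 3.128, 0.0]
ft_force: [-0.1, 0.0, 1.0]
width: 87.7
grasp_force: 0.0
[519.20030182  37.94075957  60.85756878] (array([ 0.7,  1.5, 55.9]), array([ 0.   ,  0.001, -0.002])) [ 0.05  0.52  1.95 -0.    0.66 -1.34]
[ 283  223   78  107 7753] 516.7 38.5 38.8 58.9 79.6
[ 578  399   62   81 3687] 650.2 186.2 64.8 35.8 2.2
[   82   400   482    50 17149] 605.8 22.5 283.1 34.0 78.6
[   0  412   64   68 3693] 590.8 -154.5 38.6 49.7 76.4
```

```bash
python3 -m creep '[{"translation":[0.5,1,20],"angular":[0,0,0],"jaw":1},{"translation":[0.7,1.3,40],"angular":[0,0,0],"jaw":1},{"translation":[0.7,1.3,52],"angular":[0,0,0],"jaw":1},{"translation":[0.7,1.3,56],"angular":[0,0,0],"jaw":1},{"translation":[0.7,1.3,56],"angular":[0,0,0],"jaw":0.6},{"translation":[0.7,1.3,56],"angular":[0,0,0],"jaw":0.4},{"translation":[0.7,1.3,56],"angular":[0,0,0],"jaw":0.25},{"translation":[0.7,1.3,56],"angular":[0,0,0],"jaw":0.25}]'
python3 -m creep '[{"translation":[0,0,0],"angular":[0,0,0],"jaw":0.25},{"translation":[0,0,0],"angular":[0,0,0],"jaw":0.25},{"translation":[0,0,-15],"angular":[0,0,0],"jaw":0.25},{"translation":[0,0,-40],"angular":[0,0,0],"jaw":0.25},{"translation":[0,0,-65],"angular":[0,0,0],"jaw":0.25},{"translation":[0,0,-75],"angular":[0,0,0],"jaw":0.25},{"translation":[0,0,-75],"angular":[0,0,0],"jaw":0.25},{"translation":[0,0,-75],"angular":[0,0,0],"jaw":0.25}]'
python3 - <<'E'
from h import *
i=ctrl.camera_info('wrist'); shot('wrist','w6'); o=ctrl.get_obs()
print(o['ee_pos'],rel((482,-163.3,80),-0.178+np.pi/2))
im=cv2.imread('pics/w6.png').astype(int)
m=((im[...,0]-im[...,2])>3).astype(np.uint8)
m=cv2.morphologyEx(m,cv2.MORPH_OPEN,np.ones((3,3),np.uint8))
n,l,s,c=cv2.connectedComponentsWithStats(m)
for k in range(1,n):
    if s[k,4]<800: continue
    ys,xs=np.where(l==k); P=px2w('wrist',np.c_[xs,ys],o['ee_pos'][2]+15,i)[:,:2]
    (cx,cy),(w,h),a=cv2.minAreaRect(P.astype(np.float32)); print(s[k],round(cx,1),round(cy,1),round(w,1),round(h,1),round(a,1))
E
```

```text
t: 11.35
ee_pos: [518.6, 40.2, 4.4]
orientation: [0.285, 3.128, 0.0]
ft_force: [-0.6, -0.1, -0.7]
width: 51.3
grasp_force: 0.0
t: 12.35
ee_pos: [517.8, 40.1, 78.5]
orientation: [-0.285, -3.128, 0.0]
ft_force: [0.2, -0.8, -2.1]
width: 39.7
grasp_force: 30.0
[517.73303039  40.11655564  78.36681442] (array([  -1.6, -206.5,   -1.6]), array([-0.   , -0.001, -0.004]))
[  271   262   104   137 13284] 516.9 40.7 39.0 59.6 79.6
[  442   401   198    79 11710] 584.9 124.2 83.3 40.9 79.5
[ 212  402  222   43 8282] 558.6 33.0 94.8 21.4 79.5
[    0   414   201    66 10428] 553.5 -63.8 84.9 34.5 79.5
```

View pics/w6.png

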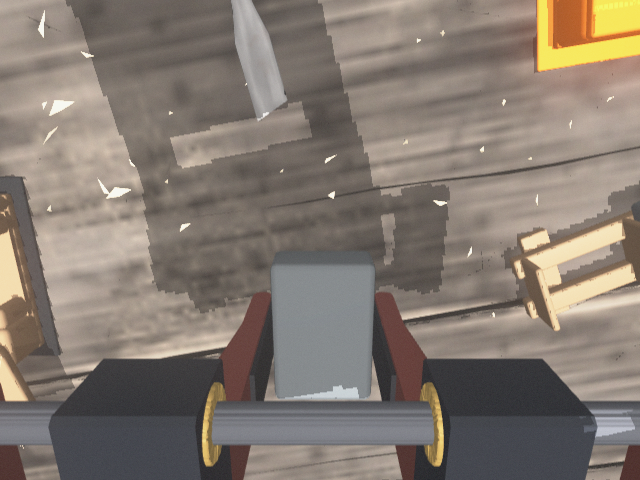

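The stone is held flat between the pads (top face px 271–375, 262–399). Moving over the box.

```bash
python3 -m creep '[{"translation":[0,-35,0],"angular":[0,0,0],"jaw":0.25},{"translation":[0,-80,0],"angular":[0,0,0],"jaw":0.25},{"translation":[0,-125,0],"angular":[0,0,0],"jaw":0.25},{"translation":[0,-170,0],"angular":[0,0,0],"jaw":0.25},{"translation":[0,-200,0],"angular":[0,0,-0.003],"jaw":0.25},{"translation":[0,-207,0],"angular":[0,0,-0.003],"jaw":0.25},{"translation":[0,-207,0],"angular":[0,0,-0.003],"jaw":0.25},{"translation":[0,-207,0],"angular":[0,0,-0.003],"jaw":0.25}]'
python3 - <<'E'
from h import *
print(rel((480.6,-164.3,40),-0.178+np.pi/2),ctrl.get_obs()['ft_force'])
E
```

```text
t: 13.4
ee_pos: [480.9, -162.5, 78.9]
orientation: [-0.279, -3.128, -0.0]
ft_force: [0.3, 0.7, -2.4]
width: 40.2
grasp_force: 30.0
(array([-0.1, -1.9, 38.9]), array([ 0.   , -0.001,  0.   ])) [ 0.32232615  0.73307702 -2.43828467]
```

```bash
python3 -m creep '[{"translation":[0,-1,15],"angular":[0,0,0],"jaw":0.25},{"translation":[0,-1.9,30],"angular":[0,0,0],"jaw":0.25},{"translation":[0,-1.9,39],"angular":[0,0,0],"jaw":0.25},{"translation":[0,-1.9,39],"angular":[0,0,0],"jaw":0.25},{"translation":[0,-1.9,39],"angular":[0,0,0],"jaw":0.25},{"translation":[0,-1.9,39],"angular":[0,0,0],"jaw":0.25},{"translation":[0,-1.9,39],"angular":[0,0,0],"jaw":0.25},{"translation":[0,-1.9,39],"angular":[0,0,0],"jaw":0.25}]'
python3 - <<'E'
from h import *
print(rel((480.6,-164.3,12.5),-0.178+np.pi/2),ctrl.get_obs()['ft_force']); shot('wrist','w7')
im=cv2.imread('pics/w7.png'); cv2.imwrite('pics/w7c.png',cv2.resize(im[180:420,200:440],(720,720))[:600])
E
```

```text
t: 14.4
ee_pos: [480.7, -165.4, 40.4]
orientation: [0.281, 3.129, -0.0]
ft_force: [-0.5, -0.5, -2.0]
width: 39.4
grasp_force: 30.0
(array([ 0.4,  1.1, 27.9]), array([-0.   ,  0.   , -0.001])) [-0.45943076 -0.50110303 -2.01083405]
```

View pics/w7c.png

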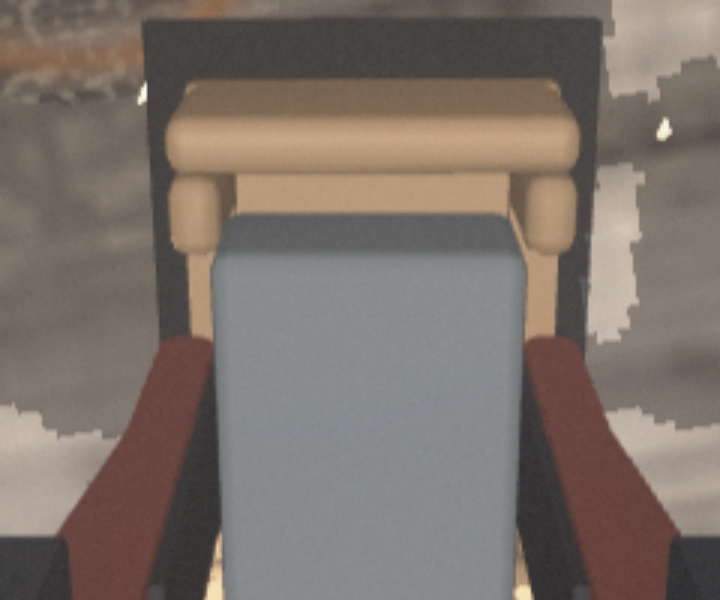

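Stone centre is u≈369 and box centre u≈373 in the crop, so the stone is about 0.6 mm to the left. I'll correct that and feel in gently.

```bash
python3 -m creep '[{"translation":[0.3,0.8,0],"angular":[0,0,0],"jaw":0.25},{"translation":[0.3,0.8,3],"angular":[0,0,0],"jaw":0.25},{"translation":[0.3,0.8,5],"angular":[0,0,0],"jaw":0.25},{"translation":[0.3,0.8,7],"angular":[0,0,0],"jaw":0.25},{"translation":[0.3,0.8,9],"angular":[0,0,0],"jaw":0.25},{"translation":[0.3,0.8,10],"angular":[0,0,0],"jaw":0.25},{"translation":[0.3,0.8,11],"angular":[0,0,0],"jaw":0.25},{"translation":[0.3,0.8,11],"angular":[0,0,0],"jaw":0.25}]'
```

```text
t: 15.45
ee_pos: [480.4, -164.5, 29.1]
orientation: [-0.281, -3.129, -0.0]
ft_force: [0.5, -0.0, -1.6]
width: 39.4
grasp_force: 30.0
```

The stone is 5 mm inside the rim with no contact force. Continuing down.

```bash
python3 -m creep '[{"translation":[0,0,3],"angular":[0,0,0],"jaw":0.25},{"translation":[0,0,6],"angular":[0,0,0],"jaw":0.25},{"translation":[0,0,9],"angular":[0,0,0],"jaw":0.25},{"translation":[0,0,12],"angular":[0,0,0],"jaw":0.25},{"translation":[0,0,14],"angular":[0,0,0],"jaw":0.25},{"translation":[0,0,15.5],"angular":[0,0,0],"jaw":0.25},{"translation":[0,0,15.5],"angular":[0,0,0],"jaw":0.25},{"translation":[0,0,15.5],"angular":[0,0,0],"jaw":0.25}]'
```

```text
t: 16.45
ee_pos: [480.5, -164.5, 13.7]
orientation: [0.281, 3.129, -0.0]
ft_force: [0.8, -0.7, -1.5]
width: 40.0
grasp_force: 30.0
```

```bash
python3 -m creep '[{"translation":[0,0,0.7],"angular":[0,0,0],"jaw":0.25},{"translation":[0,0,0.7],"angular":[0,0,0],"jaw":0.55},{"translation":[0,0,0.7],"angular":[0,0,0],"jaw":0.7},{"translation":[0,0,0.7],"angular":[0,0,0],"jaw":0.7},{"translation":[0,0,-20],"angular":[0,0,0],"jaw":0.7},{"translation":[0,0,-60],"angular":[0,0,0],"jaw":0.7},{"translation":[0,0,-100],"angular":[0,0,0],"jaw":0.7},{"translation":[0,0,-133],"angular":[0,0,0],"jaw":0.7}]'
python3 - <<'E'
from h import *
i=ctrl.camera_info('wrist'); shot('wrist','w8'); o=ctrl.get_obs(); print(o['ee_pos'])
im=cv2.imread('pics/w8.png'); c=cv2.resize(im[100:470,210:460],(540,600),interpolation=cv2.INTER_CUBIC); c=cv2.resize(im[100:470,170:460],None,fx=1.6,fy=1.6,interpolation=cv2.INTER_CUBIC); cv2.imwrite('pics/w8c.png',c)
im=im.astype(int)
m=((im[...,0]-im[...,2])>3).astype(np.uint8)
m=cv2.morphologyEx(m,cv2.MORPH_OPEN,np.ones((3,3),np.uint8))
n,l,s,cc=cv2.connectedComponentsWithStats(m)
for k in range(1,n):
    if s[k,4]<800: continue
    ys,xs=np.where(l==k); P=px2w('wrist',np.c_[xs,ys],28,i)[:,:2]
    (cx,cy),(w,h),a=cv2.minAreaRect(P.astype(np.float32)); print(s[k],round(cx,1),round(cy,1),round(w,1),round(h,1),round(a,1))
E
```

```text
t: 17.45
ee_pos: [480.6, -164.5, 148.2]
orientation: [0.28, 3.128, -0.0]
ft_force: [0.7, -0.3, -0.5]
width: 61.3
grasp_force: 0.0
[ 482.69547072 -165.28786053  151.80815968]
[ 154  406  339   39 9398] 636.0 -191.9 277.4 37.4 79.7
[ 505  412  135   68 8316] 694.7 12.7 115.7 68.3 79.7
[   0  417  138   63 7393] 620.6 -408.8 118.0 63.4 79.7
```

View pics/w8c.png

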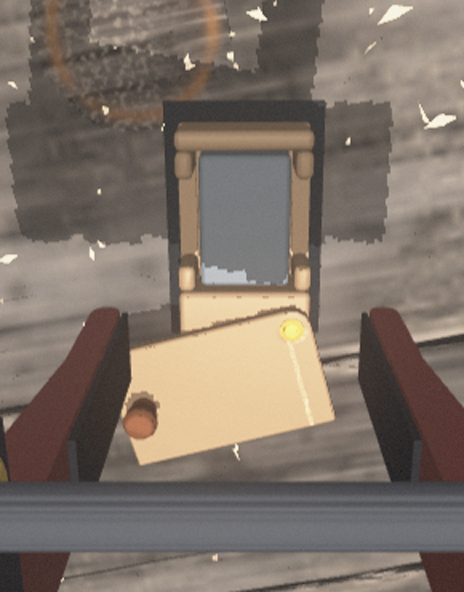

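The stone lies in the recess, inside the rim on all sides. The lid is open, with its pin at crop (291,330) and knob at (140,415). I'll compute the knob position and lid angle, and cross-check the stone against the box.

Run:
```python
from h import *
i=ctrl.camera_info('wrist')
c=lambda u,v:(170+u/1.6,100+v/1.6)
k=px2w('wrist',c(140,415),44,i)[0]; kt=px2w('wrist',c(140,429),53,i)[0]; p=px2w('wrist',c(291,330),36,i)[0]
print('knob',k,kt,'pin',p, np.linalg.norm((k-p)[:2]))
yaw=-0.178; b=np.array([480.5,-163.8]); Rm=lambda a:np.array([[np.cos(a),-np.sin(a)],[np.sin(a),np.cos(a)]])
pin=b+Rm(yaw)@[47,21]; print('pin model',pin)
d=Rm(-yaw)@(k[:2]-pin); th=(np.arctan2(d[1],d[0])-np.arctan2(-21,-76))%(2*np.pi); print('lid',th)
for t in np.linspace(th,0,8): q=pin+Rm(yaw+t)@[-76,-21]; print(round(t,2),q.round(1))
print('stone cam',px2w('wrist',[c(199,152),c(291,152),c(289,285),c(199,285)],28,i).round(1).tolist(), 'exp',(b+0).tolist())
print(ctrl.get_obs()['qpos'].round(2))
```

```text
knob [ 562.21432865 -228.00671513   44.        ] [ 563.83377063 -227.00989565   53.        ] pin [ 535.97470964 -152.85513319   36.        ] 79.60074040831711
pin model [ 530.47568196 -151.45369641]
lid 1.8722335124907608
1.87 [ 560.7 -224.3]
1.6 [ 540.4 -229.7]
1.34 [ 519.3 -229.5]
1.07 [ 499.1 -223.8]
0.8 [ 481.1 -212.9]
0.53 [ 466.6 -197.7]
0.27 [ 456.7 -179.2]
0.0 [ 452.  -158.7]
stone cam [[449.8, -178.6, 28.0], [456.9, -139.7, 28.0], [517.4, -150.3, 28.0], [510.1, -190.8, 28.0]] exp [480.5, -163.8]
[-0.35  0.36  1.94 -0.    0.84 -1.75]
```

The camera was still moving for that picture, so I use the pin as reference: knob at about (557,-227), lid about 1.81 rad. I'll move above the knob with the closing line along its tangent.

Run:
```python
from h import *
print(rel((556.7,-226.6,100),0.335))
```

```text
(array([-83.4, -47.1,  52.4]), array([0.002, 0.006, 1.057]))
```

```bash
python3 -m creep '[{"translation":[-13,-8,5],"angular":[0,0,0.17],"jaw":0.7},{"translation":[-28,-16,12],"angular":[0,0,0.35],"jaw":0.7},{"translation":[-43,-24,20],"angular":[0,0,0.53],"jaw":0.6},{"translation":[-58,-32,30],"angular":[0,0,0.71],"jaw":0.6},{"translation":[-72,-40,42],"angular":[0,0,0.89],"jaw":0.5},{"translation":[-82,-47,50],"angular":[0,0,1.05],"jaw":0.5},{"translation":[-82,-47,50],"angular":[0,0,1.057],"jaw":0.5},{"translation":[-82,-47,50],"angular":[0,0,1.057],"jaw":0.5}]'
python3 -m creep '[{"translation":[0,0,0],"angular":[0,0,0],"jaw":0.5},{"translation":[0,0,0],"angular":[0,0,0],"jaw":0.5},{"translation":[0,0,0],"angular":[0,0,0],"jaw":0.5},{"translation":[0,0,0],"angular":[0,0,0],"jaw":0.5},{"translation":[0,0,0],"angular":[0,0,0],"jaw":0.5},{"translation":[0,0,0],"angular":[0,0,0],"jaw":0.5},{"translation":[0,0,0],"angular":[0,0,0],"jaw":0.5},{"translation":[0,0,0],"angular":[0,0,0],"jaw":0.5}]'
python3 - <<'E'
from h import *
i=ctrl.camera_info('wrist'); im=shot('wrist','w9').astype(int); print(ctrl.get_obs()['ee_pos'],rel((556.7,-226.6,41),0.335),ctrl.get_obs()['qpos'].round(2))
# dark reddish-brown knob: hue/darkness, near expected place
e=w2px('wrist',[[556.7,-226.6,44],[530.5,-151.5,36]],i); print('expected px knob,pin',e)
hsv=cv2.cvtColor(im.astype(np.uint8),cv2.COLOR_RGB2HSV).astype(int)
m=((hsv[...,0]<14)&(hsv[...,1]>110)&(hsv[...,2]>60)).astype(np.uint8)
n,l,s,c=cv2.connectedComponentsWithStats(cv2.morphologyEx(m,cv2.MORPH_OPEN,np.ones((3,3),np.uint8)))
for k in range(1,n):
    if 60<s[k,4]: print('red',s[k],c[k].round(1),px2w('wrist',c[k],44,i)[0].round(1),im[l==k].mean(0).round())
m=((hsv[...,0]>20)&(hsv[...,0]<35)&(hsv[...,1]>130)&(hsv[...,2]>150)).astype(np.uint8)
n,l,s,c=cv2.connectedComponentsWithStats(m)
for k in range(1,n):
    if 40<s[k,4]: print('yel',s[k],c[k].round(1),px2w('wrist',c[k],37,i)[0].round(1))
E
```

```text
t: 18.5
ee_pos: [552.3, -225.0, 96.5]
orientation: [-1.816, -2.563, 0.0]
ft_force: [0.3, 0.4, -0.9]
width: 43.8
grasp_force: 0.0
t: 19.5
ee_pos: [552.8, -225.3, 96.6]
orientation: [-1.82, -2.561, 0.0]
ft_force: [-0.2, -0.4, 0.2]
width: 44.1
grasp_force: 0.0
[ 552.78644585 -225.29474854   96.61448837] (array([-2.5,  3.3, 55.6]), array([-0., -0.,  0.])) [-0.41  0.55  1.77 -0.    0.82 -0.74]
expected px knob,pin [[329.61456055 278.30657484]
 [329.9613261  127.35526874]]
red [320 268  25  26 480] [332.5 281. ] [ 558.7 -227.6   44. ] [121.  84.  64.]
red [282 445  46  26 317] [305.1 457. ] [ 582.5 -346.4   44. ] [178. 118.  84.]
```

The knob is confirmed at px (332,281), close to where it was expected at (330,278). Lowering and closing on it.

```bash
python3 -m creep '[{"translation":[-3.4,4,15],"angular":[0,0,0],"jaw":0.5},{"translation":[-3.4,4,35],"angular":[0,0,0],"jaw":0.5},{"translation":[-3.4,4,48],"angular":[0,0,0],"jaw":0.5},{"translation":[-3.4,4,54.5],"angular":[0,0,0],"jaw":0.5},{"translation":[-3.4,4,54.5],"angular":[0,0,0],"jaw":0.4},{"translation":[-3.4,4,54.5],"angular":[0,0,0],"jaw":0.28},{"translation":[-3.4,4,54.5],"angular":[0,0,0],"jaw":0.28},{"translation":[-3.4,4,54.5],"angular":[0,0,0],"jaw":0.28}]'
python3 - <<'E'
from h import *
pin=np.array([530.5,-151.5]); o=ctrl.get_obs(); p=o['ee_pos']; print(p,o['ft_force'])
v=p[:2]-pin; phi0=np.arctan2(v[1],v[0]); r=np.hypot(*v); print(r,phi0)
end=np.arctan2(-21,-76)-0.178; print('to go',phi0-end)
for f in np.arange(0,phi0-end+.3,.18):
    ph=phi0-f; q=pin+79*np.array([np.cos(ph),np.sin(ph)]); print(round(f,2),*rel((*q,p[2]),ph+np.pi/2))
E
```

```text
t: 20.55
ee_pos: [557.9, -227.3, 42.6]
orientation: [1.82, 2.56, 0.0]
ft_force: [-1.1, 0.3, -0.3]
width: 24.7
grasp_force: 0.0
[ 557.94799535 -227.31290708   42.61757816] [-1.13887795  0.29945448 -0.28738425]
80.6287128026139 -1.2234279203681016
to go 1.8265756553007655
0.0 [ 1.6 -0.  -0. ] [ 0.001  0.001 -0.012]
0.18 [  2.7 -14.2  -0. ] [0.001 0.001 0.168]
0.36 [  6.3 -27.9  -0. ] [0.001 0.    0.348]
0.54 [ 12.4 -40.8  -0. ] [0.001 0.    0.528]
0.72 [ 20.6 -52.4  -0. ] [0.001 0.    0.708]
0.9 [ 30.8 -62.3  -0.1] [0.001 0.    0.888]
1.08 [ 42.5 -70.2  -0.1] [1.000e-03 0.000e+00 1.068e+00]
1.26 [ 55.5 -75.9  -0.1] [1.000e-03 0.000e+00 1.248e+00]
1.44 [ 69.3 -79.2  -0.1] [1.000e-03 0.000e+00 1.428e+00]
1.62 [ 83.5 -79.9  -0.1] [ 0.000e+00  1.000e-03 -1.534e+00]
1.8 [ 97.6 -78.1  -0.1] [ 0.000e+00  1.000e-03 -1.354e+00]
1.98 [ 1.112e+02 -7.390e+01 -1.000e-01] [ 0.000e+00  1.000e-03 -1.174e+00]
```

The knob is inside the open jaws (24.7 mm). Swinging the lid along the arc.

```bash
python3 -m creep '[{"translation":[2,-7,0],"angular":[0,0,0.08],"jaw":0.28},{"translation":[3.5,-18,0],"angular":[0,0,0.22],"jaw":0.28},{"translation":[6.3,-28,0],"angular":[0,0,0.35],"jaw":0.28},{"translation":[12.4,-40.8,0],"angular":[0,0,0.528],"jaw":0.28},{"translation":[20.6,-52.4,0],"angular":[0,0,0.708],"jaw":0.28},{"translation":[30.8,-62.3,0],"angular":[0,0,0.888],"jaw":0.28},{"translation":[42.5,-70.2,0],"angular":[0,0,1.068],"jaw":0.28},{"translation":[42.5,-70.2,0],"angular":[0,0,1.068],"jaw":0.28}]'
python3 - <<'E'
from h import *
pin=np.array([530.5,-151.5]); o=ctrl.get_obs(); p=o['ee_pos']
v=p[:2]-pin; phi0=np.arctan2(v[1],v[0]); end=np.arctan2(-21,-76)-0.178; print(np.hypot(*v),'to go',(phi0-end)%(2*np.pi),o['qpos'].round(2))
T=(phi0-end)%(2*np.pi)
for f in [0.15,.3,.45,.6,T,T+.04,T+.08,T+.12]:
    ph=phi0-f; q=pin+79*np.array([np.cos(ph),np.sin(ph)]); print(round(f,2),*rel((*q,42.6),ph+np.pi/2))
E
```

```text
t: 21.55
ee_pos: [476.8, -209.8, 42.4]
orientation: [-2.868, -1.28, 0.0]
ft_force: [-0.4, -0.7, 0.4]
width: 24.6
grasp_force: 0.0
79.22554862539567 to go 0.7350782662954107 [-0.44  0.56  1.95  0.    0.63  0.29]
0.15 [  1.3 -11.8  -0.2] [-0.     0.     0.163]
0.3 [  4.1 -23.3  -0.2] [-0.     0.     0.313]
0.45 [  8.5 -34.3  -0.2] [-0.     0.     0.463]
0.6 [ 14.6 -44.4  -0.2] [-0.     0.     0.613]
0.74 [ 21.3 -52.7  -0.2] [-0.     0.     0.748]
0.78 [ 23.5 -55.   -0.2] [-0.     0.     0.788]
0.82 [ 25.8 -57.2  -0.2] [-0.     0.     0.828]
0.86 [ 28.2 -59.3  -0.2] [-0.     0.     0.868]
```

```bash
python3 -m creep '[{"translation":[1.3,-11.8,0],"angular":[0,0,0.163],"jaw":0.28},{"translation":[4.1,-23.3,0],"angular":[0,0,0.313],"jaw":0.28},{"translation":[8.5,-34.3,0],"angular":[0,0,0.463],"jaw":0.28},{"translation":[14.6,-44.4,0],"angular":[0,0,0.613],"jaw":0.28},{"translation":[18,-49,0],"angular":[0,0,0.69],"jaw":0.28},{"translation":[21.3,-52.7,0],"angular":[0,0,0.748],"jaw":0.28},{"translation":[23.5,-55,0],"angular":[0,0,0.79],"jaw":0.28},{"translation":[23.5,-55,0],"angular":[0,0,0.79],"jaw":0.28}]'
python3 - <<'E'
from h import *
pin=np.array([530.5,-151.5]); o=ctrl.get_obs(); p=o['ee_pos']
v=p[:2]-pin; phi0=np.arctan2(v[1],v[0]); end=np.arctan2(-21,-76)-0.178; d=(phi0-end+np.pi)%(2*np.pi)-np.pi; print(np.hypot(*v),'tcp to go',d,o['ft_force'],o['qpos'].round(2))
E
```

```text
t: 22.55
ee_pos: [453.0, -156.1, 42.3]
orientation: [3.14, 0.081, 0.001]
ft_force: [-0.7, 0.6, -0.8]
width: 24.7
grasp_force: 0.0
77.59652691995419 tcp to go -0.03255155847078717 [-0.70502492  0.60255141 -0.76002853] [-0.36  0.52  2.05 -0.    0.57  1.16]
```

```bash
python3 -m creep '[{"translation":[0,-1,0],"angular":[0,0,0],"jaw":0.28},{"translation":[0,-1.5,0],"angular":[0,0,0],"jaw":0.28},{"translation":[0,-2,0],"angular":[0,0,0],"jaw":0.28},{"translation":[0,-2.5,0],"angular":[0,0,0],"jaw":0.28},{"translation":[0,-3,0],"angular":[0,0,0],"jaw":0.28},{"translation":[0,-3,0],"angular":[0,0,0],"jaw":0.28},{"translation":[0,-3,0],"angular":[0,0,0],"jaw":0.28},{"translation":[0,-3,0],"angular":[0,0,0],"jaw":0.28}]'
```

```text
t: 23.55
ee_pos: [452.9, -154.3, 42.4]
orientation: [3.139, 0.077, 0.003]
ft_force: [0.0, -10.5, -1.5]
width: 24.6
grasp_force: 5.3
```

The force rose to 10 N with the knob at y≈-158.6, against -158.7 expected for shut, so the lid is at its stop. I'll back off centrally, rise and verify.

```bash
python3 -m creep '[{"translation":[0,2,0],"angular":[0,0,0],"jaw":0.35},{"translation":[0,2.5,0],"angular":[0,0,0],"jaw":0.45},{"translation":[0,2.5,0],"angular":[0,0,0],"jaw":0.5},{"translation":[0,2.5,-8],"angular":[0,0,0],"jaw":0.5},{"translation":[0,2.5,-30],"angular":[0,0,0],"jaw":0.5},{"translation":[0,2.5,-70],"angular":[0,0,0],"jaw":0.5},{"translation":[0,2.5,-110],"angular":[0,0,0],"jaw":0.5},{"translation":[0,2.5,-110],"angular":[0,0,0],"jaw":0.5}]'
python3 -m creep '[{"translation":[0,0,0],"angular":[0,0,0],"jaw":0.5},{"translation":[0,0,0],"angular":[0,0,0],"jaw":0.5},{"translation":[0,0,0],"angular":[0,0,0],"jaw":0.5},{"translation":[0,0,0],"angular":[0,0,0],"jaw":0.5},{"translation":[0,0,0],"angular":[0,0,0],"jaw":0.5},{"translation":[0,0,0],"angular":[0,0,0],"jaw":0.5},{"translation":[0,0,0],"angular":[0,0,0],"jaw":0.5},{"translation":[0,0,0],"angular":[0,0,0],"jaw":0.5}]'
python3 - <<'E'
from h import *
i=ctrl.camera_info('wrist'); im=shot('wrist','w10'); print(ctrl.get_obs()['ee_pos'],ctrl.get_obs()['ft_force'])
print('exp knob px',w2px('wrist',[[452,-158.7,44]],i))
hsv=cv2.cvtColor(im,cv2.COLOR_RGB2HSV).astype(int)
m=((hsv[...,0]<14)&(hsv[...,1]>110)&(hsv[...,2]>60)).astype(np.uint8)
n,l,s,c=cv2.connectedComponentsWithStats(cv2.morphologyEx(m,cv2.MORPH_OPEN,np.ones((3,3),np.uint8)))
for k in range(1,n):
    if 60<s[k,4]: print('red',s[k],c[k].round(1),px2w('wrist',c[k],46,i)[0].round(1))
# light lid board
m=((hsv[...,0]>8)&(hsv[...,0]<22)&(hsv[...,1]>50)&(hsv[...,2]>190)).astype(np.uint8)
n,l,s,c=cv2.connectedComponentsWithStats(cv2.morphologyEx(m,cv2.MORPH_OPEN,np.ones((3,3),np.uint8)))
for k in range(1,n):
    if s[k,4]>1500:
        ys,xs=np.where(l==k); P=px2w('wrist',np.c_[xs,ys],36,i)[:,:2]; print('lid',s[k],cv2.minAreaRect(P.astype(np.float32)))
E
```

```text
t: 24.55
ee_pos: [454.2, -156.0, 155.3]
orientation: [3.138, 0.075, 0.009]
ft_force: [0.7, -0.2, -0.2]
width: 43.4
grasp_force: 0.0
t: 25.55
ee_pos: [452.3, -155.4, 152.2]
orientation: [3.141, 0.075, 0.0]
ft_force: [-0.5, 0.0, -0.3]
width: 43.9
grasp_force: 0.0
[ 452.27709848 -155.3953537   152.18962678] [ 0.46302014  0.02149289 -0.27154702]
exp knob px [[328.4337946  242.52288137]]
red [616  94  24  52 313] [628.6 120.1] [ 539.5 -338.2   46. ]
red [591 184  10  25 118] [595.2 197.6] [ 491.  -329.3   46. ]
red [319 236  20  19 293] [329.1 244.7] [ 451.1 -159.1   46. ]
lid [ 593   98   47  116 2039] ((515.6604614257812, -349.2139892578125), (20.63230323791504, 74.03704071044922), 82.42327117919922)
lid [ 291  135  108   86 5677] ((493.99908447265625, -166.5236053466797), (59.187740325927734, 60.56941223144531), 79.949462890625)
```

The knob is within 1 mm of its shut position and the lid edge lines up with the box (-0.175 against -0.178 rad). Handing in.

```bash
python3 -c "
from workcell import ctrl
print(ctrl.close_job())"
```

```text
the job is handed in; nothing more can be done
None
```

The 60 x 40 mm stone is in the box recess with the lid swung shut against its stop; I picked it out from camera measurements instead of trying all three, the other two are still on the rack, and the job is handed in with no verdict returned.

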